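Lock the press nut

ROBOT

A 6-joint arm with a two-finger parallel gripper is mounted at the origin on a cart in front of the work surface, level with it; the furniture and walls round the work are solid. World frame = base frame: x ahead of the robot, y to its left, z up, the work surface at z = 0. Lengths are in m, angles in degrees, forces in N, time in s.
With the tool pointing down it reaches from about 0.4 to 0.825 m from the base axis. Payload 7 kg.
Tool frame: the origin (TCP) lies midway between the tips of the shut fingers; the grasp point (between the pads) lies 19 mm behind it; z points along the fingers, y is the line along which they close (so a half turn about z gives the same grasp; the last joint's range is limited). The gripper opens to 88 mm and grips with 3 to 60 N. Pads are 19 mm wide; open, the fingers measure 130 mm over their backs; the gripper's body (78 mm by 193 mm) begins 47 mm behind the grasp point.
Start: joints at [-47.321, 20.546, 0.682, 0, -70.136, -16.507], TCP at [0.298, -0.606, 0.227] pointing down, gripper open.
Joint ranges: [-176.03, 176.03], [-82.01, 121.73], [-58.28, 71.71], [-173.87, 95.51], [-174.79, -0.11], [-173.66, 173.66]. Speed limits (degrees/s): [136.94, 136.94, 172.46, 180, 180, 180].

INTERFACE

Orientations are given as a 3x3 rotation matrix whose columns are the frame's x, y, z axes.
In Python, from rig import robot gives the robot as it stands. Calls block until the motion is done:
- robot.goto(position, orientation): joint-space move of the TCP to a pose.
- robot.servo_line(position, ori=None, speed=0.15): straight line of the TCP; ori=None keeps the orientation; speed is the mean speed in m/s.
- robot.movej(angles): joint-space move.
- robot.move_gripper(opening): opening from 0.0 (shut) to 1.0 (fully open); the grip force is fixed at half the most; returns when the fingers have stopped.
- robot.dwell(seconds).
- robot.ik(position, orientation): joint angles nearest the present ones, or None.
- robot.grab_frame(name): name is "side" or "top"; returns (picture, depth): 420x560x3 uint8, red, green, blue; 420x560 float32, m along the optical axis (not along the pixel's ray), 0 where there is no reading.
- robot.camera_info(name): a dict with "vfov" (degrees; the focal length in pixels is half the picture's height over the tangent of half this angle, whatever the lens; pixels are square), "cx", "cy" (the principal point, pixels), "view" (4x4, takes a point from world to camera coordinates). Camera axes: x right, y down, z forward; pixel columns grow to the right and rows downward; lengths in m; the calibration is good to about 2 mm. A picture is of the moment at which its call begins. camera_info takes no time and is no camera call.
A pose or a line that the arm cannot do raises robot.Unreachable and nothing moves.
- robot.job_done(): hands the job in; it is judged then, once.
Readings, each from a call of its own:
- robot.read_t(): time.
- robot.read_qpos(): joint angles.
- robot.read_qvel(): joint speeds.
- robot.read_effort(): joint torques, N m.
- robot.read_position(): TCP position.
- robot.read_tcp_rot(): TCP orientation.
- robot.read_force(): force on the tool from outside, world axes, zero at the start.
- robot.read_ft_torque(): the same for the moment, N m.
- robot.read_grip_width(): opening from 0.0 (shut) to 1.0 (fully open).
- robot.read_finger_force(): force on a finger pad.
Only numpy, scipy, OpenCV 4.12 (cv2) and the standard library are available. Lean on these libraries where they do the work, as an engineer would, in place of code of your own. Each camera call takes 0.05 s, during which the arm holds its last target. There are 200 camera calls.

TASK

The food press has been set, but on one of its two threaded studs the tall steel lock nut still stands clear above the brass pressing nut. Run that lock nut down until it meets the rubber washer on the brass nut and tighten it firmly against it so that it stays locked, without turning the brass nut along with it, then let go. Leave the things round the press where they are.

Things in the scene. Friction and masses are not known exactly. Their poses are not given: they have to be found in the camera images.
- lock_center (a point): Centre (half-way up) of the loose, tall steel hexagonal lock nut, on the axis of its upright stud. Hexagon 34 mm across flats, 36 mm high, with a 2 mm round collar on top; this point is 19 mm above its underside. z points up along the stud; x is square to one pair of flats, the other pairs follow every 60 degrees. It only screws; grip its upper half, clear of the brass nut.
- lock_foot (a point): Centre of the lock nut's underside. Right-hand thread: clockwise from above goes down, 12 mm a turn (1.91 mm per rad). Turning it takes 0.06 N m until it meets the washer, 1.6 to 4.2 rad on, so several grasps are needed; there the torque jumps to 0.12 and then climbs about 0.3 N m per 0.1 rad. Tighten to 0.25 to 0.4 N m; under 0.2 it is not locked.
- stop_top (a point): Centre of the top face of the brass pressing nut. On it lies a black rubber washer, 27 mm across, 2 to 5 mm thick (not measured, so how far the nut must turn has to be felt). The lock nut stands 3 to 8 mm above the washer at the start.
- washer_seat (a point): Centre of the rubber washer's underside: it lies on the brass nut's top face and, when the lock nut is tight, is squeezed some 0.05 mm below it and stays so when the lock nut is let go.
- stop_nut: The brass pressing nut under the washer (origin: centre of its underside). Hexagon 27 mm across flats, 18 mm high, with a flange 52 mm wide and 5 mm thick at its foot. More than about 0.45 N m on the lock nut, once it bears on the washer, drags this nut along too, and that spoils the setting.
- stop_mark (a point): Red dot on the rim of the brass nut's flange, 22.5 mm from the stud's axis: it shows whether the brass nut turns.
- stud_open: The stud with the loose lock nut: upright threaded rod 18 mm across, origin at its foot on the worktop, top end 168 mm above the worktop, 8 to 25 mm above the lock nut. A coil spring stands round it between pressing board and brass nut.
- stud_done: The other stud, at the other end of the press, 180 mm from the first, same build, origin at its foot; its lock nut is already tight, leave it. Either end may have the loose nut.
- press: The press, immovable: wooden base 120x250 mm, steel box, light wooden pressing board, its top 68 mm above the worktop. Origin at the centre of its underside; the studs stand on its y axis 90 mm either side.
- mug_teal: Bystander: teal mug, 68 mm across, 73 mm high; origin at the centre of its underside.
- jug_brown: Bystander: small brown jug, 93 mm high; origin at the centre of its underside.
- coffee_jar: Bystander: coffee jar with wooden lid, 66 mm across, 106 mm high; origin at the centre of its underside.
- oval_dish: Bystander: oval cream dish, 117x189 mm, 22 mm high; origin at the centre of its underside.
- amber_vase: Bystander: amber beaker, 63 mm across, 110 mm high; origin at the centre of its underside.
- tea_spoon: Bystander: metal teaspoon, 130 mm long; origin at the centre of its underside.

How it is judged:
By the outcome, as a careful person would: the job done as asked, in the order asked, and still so for the second after the job is handed in, with the robot touching nothing.
It also fails if it takes over 72 s, if anything falls off the work surface, if the arm or the gripper's body presses on something with over 40 N, if the wrist force passes 120 N, or if a joint passes its speed limit or range.

## Working session

There is one attempt and no reset: what is moved stays moved. The work goes in short steps, each a Python script; the robot and the scene stay as the last script left them, time stands still between calls to the robot, and variables do not carry over. Pictures are saved under pics/ and viewed, at most 10 in all, crops included, and the job is handed in when it is done.

```bash
ls; mkdir -p pics; python3 - <<'E'
from rig import robot
import numpy as np,cv2
for n in("side","top"):
    p,d=robot.grab_frame(n); np.savez(f"pics/{n}0.npz",p=p,d=d); cv2.imwrite(f"pics/{n}0.png",p[:,:,::-1])
    print(robot.camera_info(n))
print(robot.read_t(),robot.read_tcp_rot())
a=cv2.imread("pics/side0.png");b=cv2.imread("pics/top0.png")
E
```

```text
pics
{'vfov': 42.460059154933816, 'cx': 276.08573188924373, 'cy': 213.17618845505595, 'view': array([[-0.99865851,  0.049112  ,  0.01640716,  0.51368253],
       [ 0.02020177,  0.66129701, -0.74985209,  0.06420771],
       [-0.04767674, -0.74851472, -0.66140203,  1.740261  ],
       [ 0.        ,  0.        ,  0.        ,  1.        ]])}
{'vfov': 48.69716947916323, 'cx': 280.1476384364432, 'cy': 212.71095705942685, 'view': array([[ 0.06454898, -0.99790122,  0.00515554,  0.00260118],
       [-0.97123532, -0.06400905, -0.22935734,  0.55750752],
       [ 0.22920597,  0.00979754, -0.97332864,  1.3331222 ],
       [ 0.        ,  0.        ,  0.        ,  1.        ]])}
0.1 [[-8.97518956e-01 -4.40975241e-01 -7.48671353e-04]
 [-4.40975862e-01  8.97518066e-01  1.26906572e-03]
 [ 1.12319504e-04  1.46915653e-03 -9.99998914e-01]]
```

View pics/side0.png

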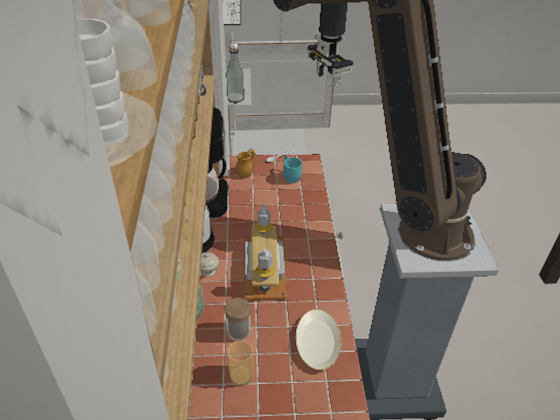

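View pics/top0.png

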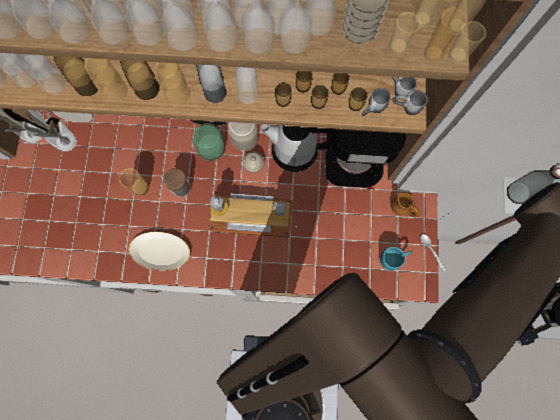

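The press lies at about (263,250) in the side view, with studs near (263,215) and (265,258). In the top view the studs are at (217,203) and (281,208), with a shelf edge behind the press at row ~125. I'll zoom in.

```bash
cat > h.py <<'E'
import numpy as np,cv2
def pts(info,d):
    f=210/np.tan(np.radians(info['vfov']/2)); v,u=np.mgrid[:420,:560]
    c=np.stack([(u-info['cx'])/f*d,(v-info['cy'])/f*d,d],-1); V=info['view']
    return (c-V[:3,3])@V[:3,:3]
def proj(info,p):
    f=210/np.tan(np.radians(info['vfov']/2)); V=info['view']; c=V[:3,:3]@np.asarray(p)+V[:3,3]
    return np.array([info['cx']+f*c[0]/c[2],info['cy']+f*c[1]/c[2]])
E
python3 - <<'E'
from rig import robot
from h import *
S=np.load("pics/side0.npz");T=np.load("pics/top0.npz")
a=cv2.resize(S['p'][200:305,235:300],None,fx=5.7,fy=5.7,interpolation=cv2.INTER_CUBIC)
b=cv2.resize(T['p'][185:240,200:300],None,fx=4.2,fy=4.2,interpolation=cv2.INTER_CUBIC)
c=np.zeros((600,800,3),np.uint8);c[:a.shape[0],:a.shape[1]]=a;c[:b.shape[0],375:375+b.shape[1]]=b
cv2.imwrite("pics/z0.png",c[:,:,::-1])
for n,D,q in(("side",S,[(263,210),(265,250),(264,232),(265,288),(264,240)]),("top",T,[(217,203),(281,208),(250,210),(250,128),(250,60),(300,155),(250,160),(345,170)])):
    P=pts(robot.camera_info(n),D['d'])
    for u,v in q: print(n,u,v,P[v,u].round(3))
    m=(abs(P[...,0]-.57)<.1)&(P[...,2]>.13)&(P[...,2]<.2)&(abs(P[...,1])<.35)
    Q=P[m]; print(n,m.sum())
    for y in np.unique(Q[:,1].round(2)): 
        k=abs(Q[:,1]-y)<.005; print(y,k.sum(),Q[k].mean(0).round(3),Q[k][:,2].max().round(3))
E
```

```text
side 263 210 [0.558 0.049 0.157]
side 265 250 [0.558 0.223 0.167]
side 264 232 [0.555 0.067 0.085]
side 265 288 [0.557 0.228 0.019]
side 264 240 [0.555 0.08  0.065]
side 316
0.03 1 [0.569 0.034 0.139] 0.139
0.04 26 [0.555 0.041 0.152] 0.169
0.05 69 [0.554 0.05  0.15 ] 0.169
0.06 38 [0.556 0.061 0.139] 0.149
0.07 2 [0.549 0.066 0.144] 0.144
0.21 4 [0.556 0.211 0.148] 0.154
0.22 33 [0.559 0.221 0.155] 0.171
0.23 78 [0.555 0.23  0.151] 0.172
0.24 64 [0.559 0.24  0.143] 0.156
0.25 1 [0.55  0.246 0.133] 0.133
top 217 203 [0.55  0.217 0.158]
top 281 208 [0.547 0.036 0.161]
top 250 210 [0.557 0.13  0.07 ]
top 250 128 [0.799 0.146 0.121]
top 250 60 [0.699 0.107 0.662]
top 300 155 [ 0.723 -0.009  0.12 ]
top 250 160 [0.719 0.143 0.059]
top 345 170 [ 0.713 -0.155  0.04 ]
top 275
0.02 4 [0.554 0.024 0.138] 0.144
0.03 39 [0.553 0.03  0.147] 0.169
0.04 47 [0.551 0.04  0.153] 0.173
0.05 37 [0.553 0.05  0.149] 0.17
0.06 6 [0.553 0.057 0.14 ] 0.143
0.2 11 [0.556 0.204 0.146] 0.154
0.21 46 [0.554 0.211 0.152] 0.169
0.22 47 [0.553 0.22  0.156] 0.173
0.23 31 [0.556 0.23  0.153] 0.166
0.24 7 [0.558 0.237 0.148] 0.152
```

View pics/z0.png

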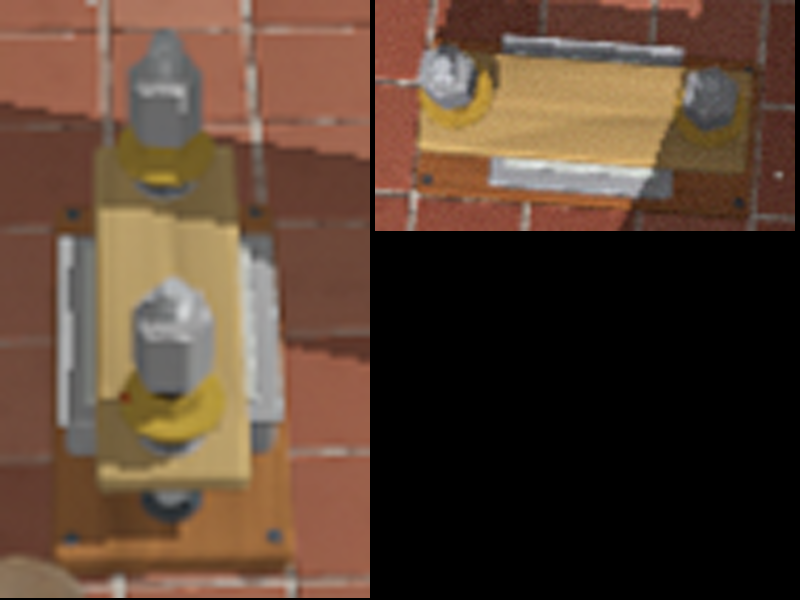

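The near stud, y≈0.225, looks like the loose one: its nut stands further above the flange, with a dark washer gap below it, and the red dot is at crop (125,397). I'll average frames to check this and get the axis, the nut height and the hexagon yaw.

```bash
python3 - <<'E'
from rig import robot
from h import *
R={}
for n in("side","top"):
    F=[robot.grab_frame(n) for _ in range(10)]
    R[n]=(np.mean([f[0].astype(float) for f in F],0),np.median([f[1] for f in F],0))
np.savez("pics/avg.npz",sp=R['side'][0],sd=R['side'][1],tp=R['top'][0],td=R['top'][1])
for n in R:
    P=pts(robot.camera_info(n),R[n][1])
    for c in((.555,.045),(.555,.225)):
        m=(np.hypot(P[...,0]-c[0],P[...,1]-c[1])<.035)&(P[...,2]>.08)
        Q=P[m]
        print(n,c)
        for z in np.arange(.085,.175,.005):
            k=(Q[:,2]>=z)&(Q[:,2]<z+.005)
            if k.sum(): print(round(z,3),k.sum(),Q[k].min(0).round(3)[:2],Q[k].max(0).round(3)[:2])
    # center columns
P=pts(robot.camera_info('side'),R['side'][1])
for u,r in((263,range(204,238)),(265,range(246,284))):
    print([(v,*(P[v,u,1:]*1000).round().astype(int),*R['side'][0][v,u].astype(int)) for v in r])
p=R['side'][0].astype(np.uint8)
a=cv2.resize(p[200:242,240:290],None,fx=8,fy=14/1.0,interpolation=cv2.INTER_CUBIC)[:600]
b=cv2.resize(p[244:286,240:290],None,fx=8,fy=14,interpolation=cv2.INTER_CUBIC)[:600]
cv2.imwrite("pics/z1.png",np.hstack([a,b])[:,:,::-1])
E
```

```text
side (0.555, 0.045)
0.085 64 [0.53 0.03] [0.578 0.071]
0.09 39 [0.53  0.034] [0.579 0.069]
0.095 15 [0.539 0.043] [0.569 0.058]
0.1 1 [0.549 0.058] [0.549 0.058]
0.105 14 [0.537 0.045] [0.572 0.062]
0.11 14 [0.537 0.045] [0.572 0.064]
0.115 22 [0.537 0.047] [0.572 0.063]
0.12 14 [0.537 0.045] [0.572 0.062]
0.125 15 [0.537 0.046] [0.572 0.063]
0.13 20 [0.537 0.044] [0.572 0.063]
0.135 17 [0.537 0.045] [0.572 0.062]
0.14 50 [0.537 0.032] [0.572 0.063]
0.145 11 [0.546 0.043] [0.563 0.059]
0.15 7 [0.546 0.044] [0.563 0.052]
0.155 11 [0.546 0.044] [0.563 0.053]
0.16 8 [0.549 0.037] [0.56  0.053]
0.165 14 [0.549 0.038] [0.56  0.052]
side (0.555, 0.225)
0.085 16 [0.533 0.221] [0.58 0.25]
0.09 116 [0.532 0.21 ] [0.582 0.251]
0.095 10 [0.544 0.232] [0.569 0.241]
0.1 16 [0.544 0.229] [0.569 0.239]
0.105 7 [0.547 0.234] [0.563 0.238]
0.11 7 [0.539 0.228] [0.574 0.24 ]
0.115 15 [0.539 0.228] [0.574 0.243]
0.12 20 [0.539 0.225] [0.574 0.243]
0.125 17 [0.539 0.227] [0.574 0.243]
0.13 17 [0.539 0.227] [0.574 0.242]
0.135 22 [0.539 0.221] [0.576 0.242]
0.14 18 [0.539 0.221] [0.576 0.242]
0.145 41 [0
[... 6413 characters left out ...]
4), np.int64(92), np.int64(186), np.int64(156), np.int64(63)), (276, np.int64(248), np.int64(92), np.int64(171), np.int64(142), np.int64(54)), (277, np.int64(251), np.int64(91), np.int64(108), np.int64(88), np.int64(41)), (278, np.int64(238), np.int64(72), np.int64(67), np.int64(68), np.int64(67)), (279, np.int64(238), np.int64(69), np.int64(102), np.int64(97), np.int64(91)), (280, np.int64(240), np.int64(67), np.int64(154), np.int64(134), np.int64(98)), (281, np.int64(244), np.int64(67), np.int64(188), np.int64(161), np.int64(106)), (282, np.int64(247), np.int64(67), np.int64(185), np.int64(158), np.int64(105)), (283, np.int64(250), np.int64(66), np.int64(171), np.int64(145), np.int64(95))]
```

View pics/z1.png

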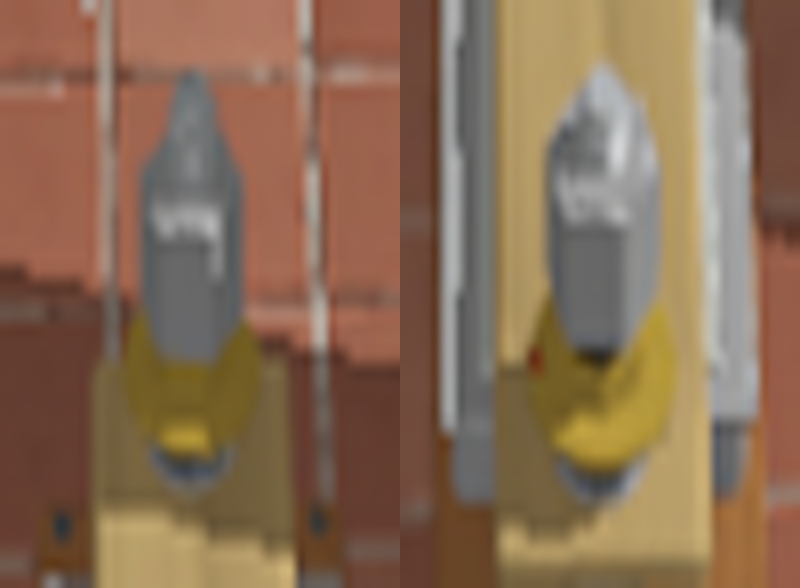

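The near nut is the loose one: its top is at z≈0.151, against 0.143 for the other nut on an equal flange height. There is a dark washer gap at its underside, crop (597,352), and the red dot is at (537,358). One vertical edge of the front face is at x≈624 in the crop. Next I'll fit the face yaw and plan the wrist range.

```bash
cat >> h.py <<'E'
def rot(psi):  # tool down, closing axis y at azimuth psi (deg)
    a=np.radians(psi); y=np.array([np.cos(a),np.sin(a),0]); z=np.array([0,0,-1.]); return np.column_stack([np.cross(y,z),y,z])
E
python3 - <<'E'
from rig import robot
from h import *
A=np.load("pics/avg.npz");P=pts(robot.camera_info('side'),A['sd'])
Q=P[261:267,262:267].reshape(-1,3); s=np.polyfit(Q[:,0],Q[:,1],1); print("face az",np.degrees(np.arctan2(1,-s[0])),Q[:,0].min(),Q[:,0].max())
for v in (262,264,266): print([(u,*(P[v,u,:2]*1000).round(1)) for u in range(257,274)])
g=A['sp'][261:267].mean(0).mean(-1); print(dict(zip(range(256,274),g[256:274].astype(int))))
T=pts(robot.camera_info('top'),A['td']);m=(T[...,0]>.45)&(T[...,0]<.75)&(T[...,1]>-.4)&(T[...,1]<.4)&(T[...,2]>.16)&(T[...,2]<.5)
Q=T[m]
for y in np.arange(-.4,.4,.1):
    k=(Q[:,1]>=y)&(Q[:,1]<y+.1)
    if k.sum():print(round(y,1),k.sum(),Q[k].min(0),Q[k].max(0))
for psi in range(-283,137,60):
    q=robot.ik([.557,.2215,.122],rot(psi)); print(psi,None if q is None else np.round(q,1))
print(np.round(robot.ik([.42,-.25,.3],rot(0)),1))
E
```

```text
face az 85.58249340939864 0.5553661213297124 0.566099051387133
[(257, np.float64(578.3), np.float64(171.1)), (258, np.float64(575.5), np.float64(172.5)), (259, np.float64(573.8), np.float64(225.1)), (260, np.float64(571.3), np.float64(234.7)), (261, np.float64(568.7), np.float64(237.4)), (262, np.float64(566.1), np.float64(239.7)), (263, np.float64(563.4), np.float64(240.5)), (264, np.float64(560.8), np.float64(240.9)), (265, np.float64(558.1), np.float64(240.6)), (266, np.float64(555.4), np.float64(240.8)), (267, np.float64(552.8), np.float64(241.4)), (268, np.float64(550.1), np.float64(240.3)), (269, np.float64(547.3), np.float64(238.7)), (270, np.float64(544.4), np.float64(233.2)), (271, np.float64(541.7), np.float64(232.9)), (272, np.float64(538.7), np.float64(228.0)), (273, np.float64(532.8), np.float64(172.6))]
[(257, np.float64(578.5), np.float64(179.6)), (258, np.float64(575.7), np.float64(178.5)), (259, np.float64(573.9), np.float64(228.4)), (260, np.float64(571.3), np.float64(233.4)), (261, np.float64(568.7), np.float64(239.6)), (262, np.float64(566.1), np.float64(240.2)), 
[... 1956 characters left out ...]
05  4.67059129e-01]
-0.0 1281 [5.46616877e-01 1.55834097e-05 1.60025295e-01] [0.74993466 0.09996654 0.4653123 ]
0.1 1466 [0.69642901 0.10002577 0.38552962] [0.74996505 0.1998378  0.49996762]
0.2 1489 [0.54939047 0.20001783 0.16041268] [0.74999521 0.29992376 0.49997213]
0.3 1392 [0.69612031 0.30005971 0.3854713 ] [0.74992283 0.39996739 0.49985322]
-283 [  40.3   18.5  -17.1    0.   -54.5 -143.3]
-223 [ 40.3  18.5 -17.1   0.  -54.5 -83.3]
-163 [ 40.3  18.5 -17.1   0.  -54.5 -23.3]
-103 [ 40.3  18.5 -17.1   0.  -54.5  36.7]
-43 [ 40.3  18.5 -17.1   0.  -54.5  96.7]
17 [ 40.3  18.5 -17.1   0.  -54.5 156.7]
77 [  40.3   18.5  -17.1    0.   -54.5 -143.3]
[  -7.7    0.2  -15.1    0.   -74.7 -172.3]
```

```bash
python3 - <<'E'
from rig import robot
from h import *
q=np.array(robot.ik([.42,-.25,.3],rot(0)));q[5]=60;robot.movej(q)
q[0]=32;q[5]=157;robot.movej(q)
print(robot.read_position(),robot.read_t(),robot.read_force(),robot.read_ft_torque())
robot.goto([.557,.2215,.24],rot(18)); print(np.round(robot.read_qpos(),1))
print(robot.read_t(),robot.read_force(),robot.read_ft_torque())
for n in("side","top"):
    p,d=robot.grab_frame(n); cv2.imwrite(f"pics/{n}1.png",p[:,:,::-1])
a=cv2.imread("pics/side1.png")[150:330,180:350];b=cv2.imread("pics/top1.png")[120:300,140:350]
cv2.imwrite("pics/z2.png",np.hstack([cv2.resize(a,None,fx=2,fy=2),cv2.resize(b,None,fx=2,fy=2)]))
E
```

```text
[0.4830005  0.07495849 0.29982831] 4.025 [0.30859001 0.20954409 0.64804958] [-0.1956025   0.029679   -0.03525524]
[ 40.3  13.1  -8.1   0.  -68.9 157.6]
4.7583 [0.76788618 0.4610267  1.26830852] [-0.13421703  0.05008321 -0.00762512]
```

View pics/z2.png

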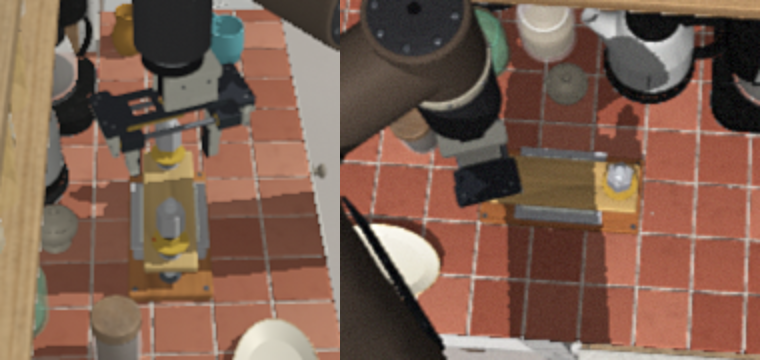

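The open gripper hangs over the loose nut, the nearer nut at about (172,220) in the left half, with nothing in the way. I'll descend and grip.

```bash
python3 - <<'E'
from rig import robot
from h import *
pr=lambda s:print(s,robot.read_t(),robot.read_force().round(2),robot.read_ft_torque().round(3),round(robot.read_grip_width(),3),round(robot.read_finger_force(),1),(robot.read_position()*1000).round(2))
robot.servo_line([.557,.2215,.122],rot(18),speed=.1);robot.dwell(.2);pr("down")
robot.move_gripper(0.55);pr("mid")
robot.move_gripper(0.0);robot.dwell(.2);pr("grip")
robot.servo_line([.558,.2215,.122],rot(18),speed=.02);robot.dwell(.2);pr("x+1")
print(robot.read_tcp_rot().round(4))
E
```

```text
down 6.3917 [-0.2   0.68  0.21] [-0.123 -0.001  0.06 ] 1.005 0.0 [557.21 221.68 122.53]
mid 7.2333 [ 0.66 -0.89  0.23] [-0.088 -0.014 -0.076] 0.552 0.0 [557.   221.51 121.99]
grip 7.8333 [ 5.75  0.58 -1.56] [ 0.141 -2.036  0.042] 0.392 29.9 [557.81 221.9  122.35]
x+1 8.2833 [1.5  3.03 0.49] [ 0.738 -0.773  0.014] 0.393 29.9 [558.05 221.74 122.15]
[[-3.091e-01  9.510e-01  3.000e-04]
 [ 9.510e-01  3.091e-01  4.000e-04]
 [ 3.000e-04  4.000e-04 -1.000e+00]]
```

```bash
cat >> h.py <<'E'
def meas(robot,n=12,dt=.02):
    a=[]
    for _ in range(n): robot.dwell(dt); a.append(np.r_[robot.read_force(),robot.read_ft_torque()])
    a=np.array(a); return a.mean(0),a.std(0)
E
python3 - <<'E'
from rig import robot
from h import *
import json
m,s=meas(robot,20);print(m.round(3),s.round(3))
x,y,z,psi=.5582,.2215,.122,18.
for i in range(7):
    psi-=10; z-=.012*10/360
    q=robot.ik([x,y,z],rot(psi)); t=robot.read_t()
    robot.movej(q); t1=robot.read_t(); m,s=meas(robot,12)
    R=robot.read_tcp_rot(); act=np.degrees(np.arctan2(R[1,1],R[0,1]))
    print(round(psi,1),round(act,2),round(q[5],1),round(t1-t,2),m.round(3),s[5].round(3),(robot.read_position()*1000).round(2),round(robot.read_grip_width(),3))
    x+=np.clip(m[0]/5000,-.0005,.0005)*.6; y+=np.clip(m[1]/5000,-.0005,.0005)*.6
json.dump([x,y,z,psi],open("st.json","w"));print(x,y,robot.read_t())
E
```

```text
[ 1.754  2.546  1.985  0.841 -0.654  0.05 ] [0.466 0.675 0.502 0.072 0.035 0.024]
8.0 8.13 147.7 0.29 [ 0.576  3.465  3.03   1.237 -0.145 -0.067] 0.032 [558.15 221.62 121.72] 0.388
-2.0 -1.84 137.7 0.29 [-0.546  3.162  4.     1.111  0.164 -0.046] 0.025 [558.18 221.75 121.35] 0.386
-12.0 -11.85 127.7 0.29 [ 0.103  2.128  3.97   0.681  0.068 -0.067] 0.033 [558.17 221.94 121.  ] 0.387
-22.0 -21.85 117.7 0.29 [ 0.519  0.6    4.444  0.139 -0.028 -0.055] 0.032 [558.18 222.14 120.66] 0.39
-32.0 -31.84 107.7 0.29 [ 0.342 -0.005  4.512 -0.165 -0.017 -0.051] 0.02 [558.22 222.27 120.32] 0.391
-42.0 -41.84 97.7 0.29 [ 0.355 -0.648  4.795 -0.29   0.011 -0.063] 0.029 [558.29 222.33 120.01] 0.387
-52.0 -51.84 87.7 0.29 [ 0.106 -0.272  4.41  -0.194  0.095 -0.038] 0.026 [558.34 222.39 119.66] 0.391
0.5583745898673381 0.2223162320919598 12.0583
```

```bash
python3 - <<'E'
from rig import robot
from h import *
import json
x,y,z,psi=json.load(open("st.json"))
n=0
while psi>18-250:
    d=10 if psi>-70 else 3
    psi-=d; z-=.012*d/360
    q=robot.ik([x,y,z],rot(psi))
    if q[5]>100 and psi<-60 or q[5]<-170: print("wrap",q);break
    robot.movej(q); m,s=meas(robot,8); n+=1
    x+=np.clip(m[0]/5000,-.0005,.0005)*.4; y+=np.clip(m[1]/5000,-.0005,.0005)*.4; z+=np.clip(m[2]/5000,-.0003,.0003)*.3
    if n%6==0 or abs(m[5])>.085: print(round(psi,1),round(q[5],1),round(robot.read_t(),1),m.round(3),(robot.read_position()*1000).round(2))
    if abs(m[5])>.085:
        m,s=meas(robot,12);print("re",m.round(3))
        if abs(m[5])>.085: break
json.dump([x,y,z,psi],open("st.json","w"))
E
```

```text
-84.0 55.7 14.4 [ 0.594  0.302  0.25   0.156 -0.094 -0.04 ] [558.5  222.36 118.87]
-102.0 37.7 16.7 [-0.688 -0.479 -0.107 -0.203  0.285 -0.034] [558.66 222.41 118.31]
-120.0 19.7 19.0 [ 0.945  0.013  0.567 -0.008 -0.122 -0.02 ] [558.67 222.34 117.64]
-138.0 1.7 21.3 [-0.007 -0.442  0.032 -0.052  0.029 -0.033] [558.83 222.31 117.09]
-156.0 -16.3 23.6 [ 0.438 -0.619  0.363 -0.141 -0.006 -0.006] [558.85 222.23 116.46]
-171.0 -31.3 25.6 [-0.05  -0.44   0.403 -0.185 -0.01   0.15 ] [558.9  222.12 116.  ]
re [ 0.034 -0.634  0.427 -0.209  0.018  0.151]
```

Contact is felt, the moment jumping by about +0.17. The sensor's zero is doubtful, so I'll open the fingers here to read the bias, then regrip at the same pose.

```bash
python3 - <<'E'
from rig import robot
from h import *
e=lambda:np.mean([(robot.dwell(.02),robot.read_effort()[5])[1] for _ in range(10)]).round(3)
m,s=meas(robot,25);print("held",m.round(3),s.round(3),e())
robot.move_gripper(.5);robot.dwell(.2);m,s=meas(robot,40);print("free",m.round(3),s.round(3),e())
robot.move_gripper(0);robot.dwell(.2);m,s=meas(robot,25);print("regrip",m.round(3),e(),robot.read_grip_width(),robot.read_t())
R=robot.read_tcp_rot();print(np.degrees(np.arctan2(R[1,1],R[0,1])))
E
```

```text
held [-0.085 -0.614  0.418 -0.235  0.023  0.168] [0.43  0.534 0.376 0.031 0.028 0.033] -0.165
free [ 0.031  0.06  -0.074  0.011  0.094 -0.003] [0.604 0.437 0.423 0.03  0.032 0.029] -0.0
regrip [-2.019 -0.03   1.458  0.032  0.917  0.077] -0.091 0.3891945456436231 28.9583
-171.00307019396
```

The free reading is ~0, so the bias is negligible and readings are true. The small negative readings earlier were the rest friction after overshoot. I'll tighten in 0.5° steps.

```bash
python3 - <<'E'
from rig import robot
from h import *
import json
x,y,z,psi=json.load(open("st.json"))
for i in range(30):
    psi-=.5
    robot.movej(robot.ik([x,y,z],rot(psi))); m,s=meas(robot,14)
    R=robot.read_tcp_rot();print(psi,np.degrees(np.arctan2(R[1,1],R[0,1])).round(2),m.round(3))
    if m[5]>.285: break
m,s=meas(robot,25);print("final",m.round(3),robot.read_effort()[5],robot.read_t())
json.dump([x,y,z,psi],open("st.json","w"))
E
```

```text
-171.5 -171.5 [-2.95   0.335  1.304  0.064  1.239  0.18 ]
-172.0 -172.0 [-3.168  0.325  1.304  0.076  1.352  0.198]
-172.5 -172.5 [-3.637 -0.162  0.998  0.076  1.407  0.227]
-173.0 -173.0 [-3.686  0.164  0.741  0.049  1.461  0.242]
-173.5 -173.5 [-3.851 -0.024  0.305  0.053  1.51   0.269]
-174.0 -174.0 [-3.566  0.177  0.24   0.039  1.553  0.306]
final [-3.938 -0.018  0.191  0.028  1.562  0.308] -0.2977323532104492 32.275
```

The torque climbs 0.025 N m per 0.5°, as described, and is now 0.31 N m. I'll release, lift straight up, retreat and check.

```bash
python3 - <<'E'
from rig import robot
from h import *
import json
x,y,z,psi=json.load(open("st.json"))
robot.move_gripper(.6);robot.move_gripper(1.0)
robot.servo_line([x,y,.26],rot(psi),speed=.1)
q=np.array(robot.read_qpos());w=np.array(robot.ik([.42,-.25,.3],rot(0)));w[0]=32;w[5]=q[5];robot.movej(w)
w[0]=-10;robot.movej(w)
print(robot.read_t())
A=np.load("pics/avg.npz")
F=[robot.grab_frame("side") for _ in range(8)]
p=np.mean([f[0].astype(float) for f in F],0).astype(np.uint8)
P=pts(robot.camera_info('side'),np.median([f[1] for f in F],0));print((P[250:276,265,1:]*1000).round().astype(int).tolist())
k=lambda a:cv2.resize(a[240:290,240:290].astype(np.uint8),None,fx=8,fy=12,interpolation=cv2.INTER_CUBIC)
cv2.imwrite("pics/z3.png",np.hstack([k(A['sp']),k(p)])[:,:,::-1])
E
```

```text
37.2667
[[221, 165], [228, 168], [230, 166], [230, 163], [232, 161], [232, 157], [232, 153], [233, 150], [232, 145], [233, 143], [238, 144], [240, 143], [241, 139], [241, 136], [242, 133], [243, 130], [241, 124], [242, 121], [241, 116], [242, 113], [241, 109], [239, 102], [239, 99], [239, 94], [240, 91], [244, 92]]
```

View pics/z3.png

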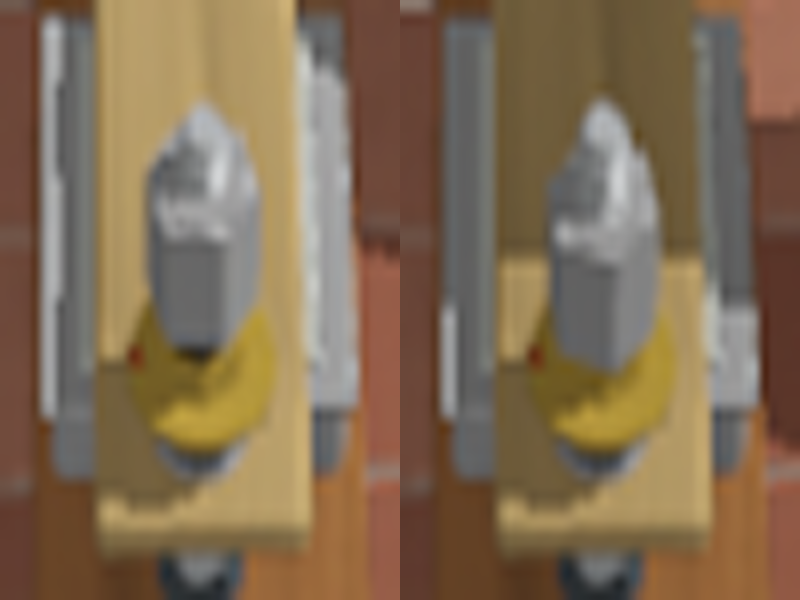

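The lock nut now sits down on the washer. The red dot is unchanged, at (137,357) before and (537,357) after, so the brass nut did not turn. I'll hand in.

```bash
python3 -c "
from rig import robot
print(robot.job_done())"
```

```text
the job is handed in; nothing more can be done
None
```

The lock nut is run down onto the washer and tightened to about 0.31 N m, the brass nut's red dot has not moved, and the job was handed in at about 38 s with the arm clear.

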